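# Set out the finish samples on the display stand in caddy order

## Task

Move the four finish samples from the grey caddy to the wooden display stand, keeping their order as counted from the red end stop: the sample in the bay next to the caddy's red end stop goes into the bay next to the stand's red end stop, and so on down the row. Each sample must finish standing upright on the floor of its own bay; the coloured tag in front of each caddy bay shows which sample came from there.

Things in the scene. Friction and masses are not known exactly. Their poses are not given: they have to be found in the camera images.
- black_mid (a point): Black finish sample: an upright rigid block 42 (x) by 26 (y) by 84 (z) mm with an aluminium band near its foot, about 0.11 kg, loose. The point is its centre, 42 mm above its underside; z up along the block. It starts standing in a bay of the caddy, x roughly across the row, with at least about 15 mm (normally 26 mm) between it and its neighbours.
- yellow_mid (a point): Mustard yellow finish sample: an upright rigid block 42 (x) by 26 (y) by 84 (z) mm with an aluminium band near its foot, about 0.11 kg, loose. The point is its centre, 42 mm above its underside; z up along the block. It starts standing in a bay of the caddy, x roughly across the row, with at least about 15 mm (normally 26 mm) between it and its neighbours.
- blue_mid (a point): Blue finish sample: an upright rigid block 42 (x) by 26 (y) by 84 (z) mm with an aluminium band near its foot, about 0.11 kg, loose. The point is its centre, 42 mm above its underside; z up along the block. It starts standing in a bay of the caddy, x roughly across the row, with at least about 15 mm (normally 26 mm) between it and its neighbours.
- green_mid (a point): Green finish sample: an upright rigid block 42 (x) by 26 (y) by 84 (z) mm with an aluminium band near its foot, about 0.11 kg, loose. The point is its centre, 42 mm above its underside; z up along the block. It starts standing in a bay of the caddy, x roughly across the row, with at least about 15 mm (normally 26 mm) between it and its neighbours.
- caddy: Sample caddy, fixed light grey plastic rack, 68 (x) by 236 (y) mm: 4 bays along y, centres at y = -78, -26, 26, 78 mm, x = 0, each 60 (x) by 48 (y) mm inside, floor 6 mm above the table; walls and 4 mm dividers reach 16 mm, ends 22 mm. Origin: centre of underside, at table height. Its red end stop (20 mm thick) is at the +y end; bay 1 from red is at y = +78 mm.
- stand: Display stand, fixed brown wooden rack, empty at first, 68 (x) by 236 (y) mm: 4 bays along y, centres at y = -78, -26, 26, 78 mm, x = 0, each 60 (x) by 48 (y) mm inside, floor 6 mm above the table; walls and 4 mm dividers reach 16 mm, ends 22 mm. Origin: centre of underside, at table height. Its red end stop (20 mm thick) is at the -y end; bay 1 from red is at y = -78 mm.
- tag_black: Black tag, a fixed block 14 (x) by 34 (y) by 17 (z) mm on the -x side of the caddy bay in which the black sample starts; it stays there and so shows that bay. Origin: centre of its underside at table height, 42 mm from the bay's centre (the bay centre is at x = +42 mm in the tag's frame; same axes as the caddy).
- tag_yellow: Mustard yellow tag, a fixed block 14 (x) by 34 (y) by 17 (z) mm on the -x side of the caddy bay in which the mustard yellow sample starts; it stays there and so shows that bay. Origin: centre of its underside at table height, 42 mm from the bay's centre (the bay centre is at x = +42 mm in the tag's frame; same axes as the caddy).
- tag_blue: Blue tag, a fixed block 14 (x) by 34 (y) by 17 (z) mm on the -x side of the caddy bay in which the blue sample starts; it stays there and so shows that bay. Origin: centre of its underside at table height, 42 mm from the bay's centre (the bay centre is at x = +42 mm in the tag's frame; same axes as the caddy).
- tag_green: Green tag, a fixed block 14 (x) by 34 (y) by 17 (z) mm on the -x side of the caddy bay in which the green sample starts; it stays there and so shows that bay. Origin: centre of its underside at table height, 42 mm from the bay's centre (the bay centre is at x = +42 mm in the tag's frame; same axes as the caddy).
Things that resemble listed ones, but are neither listed nor needed, are in the scene too. What is shaped like the caddy but green is not meant.

How it is judged (in metres and radians):
At the end, for the whole second after the job is handed in: Each sample stands in the stand bay with the same number from the red end stop as its tag's bay on the caddy: centre within 18 mm (stand x) and 15 mm (stand y) of the bay centre, 43 to 53 mm above the table, upright within 0.1 rad, at rest (under 20 mm/s, 0.2 rad/s) (((y of tag_black in the frame of caddy between 0.052 and 0.104 m and y of black_mid in the frame of stand between -0.093 and -0.063 m) or (y of tag_black in the frame of caddy between 0 and 0.052 m and y of black_mid in the frame of stand between -0.041 and -0.011 m) or (y of tag_black in the frame of caddy between -0.052 and 0 m and y of black_mid in the frame of stand between 0.011 and 0.041 m) or (y of tag_black in the frame of caddy between -0.104 and -0.052 m and y of black_mid in the frame of stand between 0.063 and 0.093 m)) and x of black_mid in the frame of stand between -0.018 and 0.018 m and z of black_mid in the frame of stand between 0.043 and 0.053 m and angle between each of black_mid, yellow_mid, blue_mid, green_mid's own z axis and vertical below 0.1 rad and linear speed of each of sample_black, sample_yellow, sample_blue, sample_green below 0.02 m/s and angular speed of each of sample_black, sample_yellow, sample_blue, sample_green below 0.2 rad/s and ((y of tag_yellow in the frame of caddy between 0.052 and 0.104 m and y of yellow_mid in the frame of stand between -0.093 and -0.063 m) or (y of tag_yellow in the frame of caddy between 0 and 0.052 m and y of yellow_mid in the frame of stand between -0.041 and -0.011 m) or (y of tag_yellow in the frame of caddy between -0.052 and 0 m and y of yellow_mid in the frame of stand between 0.011 and 0.041 m) or (y of tag_yellow in the frame of caddy between -0.104 and -0.052 m and y of yellow_mid in the frame of stand between 0.063 and 0.093 m)) and x of yellow_mid in the frame of stand between -0.018 and 0.018 m and z of yellow_mid in the frame of stand between 0.043 and 0.053 m and ((y of tag_blue in the frame of caddy between 0.052 and 0.104 m and y of blue_mid in the frame of stand between -0.093 and -0.063 m) or (y of tag_blue in the frame of caddy between 0 and 0.052 m and y of blue_mid in the frame of stand between -0.041 and -0.011 m) or (y of tag_blue in the frame of caddy between -0.052 and 0 m and y of blue_mid in the frame of stand between 0.011 and 0.041 m) or (y of tag_blue in the frame of caddy between -0.104 and -0.052 m and y of blue_mid in the frame of stand between 0.063 and 0.093 m)) and x of blue_mid in the frame of stand between -0.018 and 0.018 m and z of blue_mid in the frame of stand between 0.043 and 0.053 m and ((y of tag_green in the frame of caddy between 0.052 and 0.104 m and y of green_mid in the frame of stand between -0.093 and -0.063 m) or (y of tag_green in the frame of caddy between 0 and 0.052 m and y of green_mid in the frame of stand between -0.041 and -0.011 m) or (y of tag_green in the frame of caddy between -0.052 and 0 m and y of green_mid in the frame of stand between 0.011 and 0.041 m) or (y of tag_green in the frame of caddy between -0.104 and -0.052 m and y of green_mid in the frame of stand between 0.063 and 0.093 m)) and x of green_mid in the frame of stand between -0.018 and 0.018 m and z of green_mid in the frame of stand between 0.043 and 0.053 m); the robot touches nothing.
It also fails if it takes over 115 s, if anything falls off the work surface, if the arm or the gripper's body presses on something with over 40 N, if the wrist force passes 120 N, or if a joint passes its speed limit or range.

## Robot

A 6-joint arm with a two-finger parallel gripper is mounted at the origin on the work surface. World frame = base frame: x ahead of the robot, y to its left, z up, the work surface at z = 0. Lengths are in m, angles in degrees, forces in N, time in s.
With the tool pointing down it reaches from about 0.375 to 0.975 m from the base axis. Payload 3.8 kg.
Tool frame: the origin (TCP) lies midway between the tips of the shut fingers; the grasp point (between the pads) lies 19 mm behind it (r.grip_depth is the distance from the TCP to the grasp point, in m); z points along the fingers, y is the line along which they close (so a half turn about z gives the same grasp; the last joint's range is limited). The gripper opens to 85 mm and grips with 20 to 120 N. Pads are 22 mm wide; open, the fingers measure 114 mm over their backs; the gripper's body (76 mm by 85 mm) begins 54 mm behind the grasp point. The pads swing forward as they close: fully open they stand 13 mm farther back than shut.
Start: joints at [-69.093, 15.12, 91.902, -0, 72.978, -2.114], TCP at [0.264, -0.621, 0.198] pointing down, gripper open.
Joint ranges: [-150.88, 150.88], [-54.13, 125.18], [17.81, 147.31], [-75.09, 255.09], [0, 152.58], [-146.25, 146.25]. Speed limits (degrees/s): [147.25, 147.25, 180, 180, 180, 180].

## Interface

Orientations are given as a 3x3 rotation matrix whose columns are the frame's x, y, z axes.
In Python, from bench import r, get_image, camera_params, spotter gives the robot as it stands. The module is installed in compiled form; this text tells all that it offers.
- The arm moves only by the tool jog_arm, never from a script. Its argument "commands" is a list of rows, each a list of 7 numbers: the shift along the tool's x, y, z in cm, then the turn, a rotation vector about the tool's x, y, z in rad, then the finger opening in cm, from 0 to 8.54. A call has 1 to 5 rows; each row shifts and turns the commanded pose from where the row before left it, along the tool's axes as they then stand; what a row does not reach is not made up. A row lasts 1/12 s, in which the tool goes at most 41.7 mm and 7.16 degrees, less where a joint would pass 70% of its speed; a pose out of reach is approached as far as the arm can. A call with a gripper value outside its range is refused whole. The fingers move at their own pace and stop on an object; the grip force is fixed at half the most. Time passes only in rows, so rows that do not move let the fingers close. It gives the time, the measured TCP pose, the force, the opening and the grip force at its end, in the units of the state.
- r.sense(): the state, without advancing time (a new reading comes with each control period).
- get_image(name): name is "scene" or "top" or "wrist"; returns (picture, depth): 420x560x3 uint8, red, green, blue; 420x560 float32, m along the optical axis (not along the pixel's ray), 0 where there is no reading.
- camera_params(name): a dict with "intrinsics" (3x3 intrinsics, pixels), "rvec" (rotation vector, rad) and "tvec" (3), from world to camera coordinates, as OpenCV has them. Camera axes: x right, y down, z forward; pixel columns grow to the right and rows downward; lengths in m; the calibration is good to about 2 mm. A picture is of the moment at which its call begins: read the wrist's pose just before it. camera_params takes no time and is no camera call; for the wrist camera it gives the pose at the moment of the call.
- r.close_job(): hands the job in; it is judged then, once.
Trained networks look in the newest picture that a camera, given by its name, has taken for a name from the list of things; names that differ only in an ending like _2 or _b are one class to them, and where a whole thing is asked for, a point or a joint stands for the part that bears it (a point fixed in the world has none). Each returns a list of dicts, best first, with "confidence" (0 to 1); they miss things now and then, are a little off and sometimes report something else, mostly with a low value. They report only what shows in the picture. A call takes as long as a camera call. They do not tell look-alikes from the thing itself.
- spotter.spot_in(camera, target): "box" ([left, top, width, height] in pixels, round what is visible of it).
- spotter.masks_of(camera, target): "mask" (420x560 bool, what is visible of it) and "box" ([left, top, width, height] in pixels, round what is visible of it).
- spotter.pinpoint(camera, target): "pixel" ([row, column] in pixels: a listed point, or the origin of a listed thing).
The state is a dict: "time": time; "qpos": joint angles; "qvel": joint speeds; "joint_efforts": joint torques, N m; "tool_pos": TCP position; "tcp_rot": TCP orientation; "contact_force": force on the tool from outside, world axes, zero at the start; "torque": the same for the moment, N m; "grip_width": finger opening in m; "finger_force": force on a finger pad.
Only numpy, scipy, OpenCV 4.12 (cv2) and the standard library are available. Lean on these libraries where they do the work, as an engineer would, in place of code of your own. Each camera call takes 0.05 s, during which the arm holds its last target. There are 200 camera calls.

## Working session

There is one attempt and no reset: what is moved stays moved. The work goes in short steps, Python scripts to look and compute and a tool call to move; the robot and the scene stay as the last step left them, time stands still between calls to the robot, and variables do not carry over. Pictures are saved under pics/ and viewed, at most 14 in all, crops included, and the job is handed in when it is done.

Besides the shell and the picture viewer there is one more tool, called after "Call:" as name(argument=value, ...), one argument or row to a line, values as JSON. jog_arm: Moves the arm, as the interface text tells. Its arguments: {"type":"object","properties":{"commands":{"type":"array"}},"required":["commands"]}

```bash
mkdir -p pics; cat > h.py <<'E'
import numpy as np, cv2
from bench import r, get_image, camera_params, spotter
def cam(n):
    p=camera_params(n); R=cv2.Rodrigues(np.array(p["rvec"],float))[0]
    return np.array(p["intrinsics"]),R,np.array(p["tvec"],float).ravel()
def cloud(n,d):
    K,R,t=cam(n); v,u=np.indices(d.shape)
    c=np.stack([(u-K[0,2])/K[0,0]*d,(v-K[1,2])/K[1,1]*d,d],-1)
    return (c-t)@R
def save(n,im): cv2.imwrite("pics/"+n+".png",im[...,::-1])
E
python3 - <<'E'
from h import *
a,_=get_image("scene");b,d=get_image("top")
save("scene0",a);save("top0",b)
for n in ["caddy","stand","tag_black","tag_yellow","tag_blue","tag_green","black_mid","yellow_mid","blue_mid","green_mid"]:
    print(n,[(np.round(x["pixel"]),round(x["confidence"],2)) for x in spotter.pinpoint("top",n)][:3])
s=r.sense();print(s["time"],s["tcp_rot"])
E
```

```text
caddy [(array([310., 418.]), 0.79), (array([164., 181.]), 0.58), (array([172., 223.]), 0.38)]
stand [(array([152., 366.]), 0.94)]
tag_black [(array([185., 178.]), 0.58), (array([174., 222.]), 0.2)]
tag_yellow [(array([194., 149.]), 0.47)]
tag_blue [(array([171., 220.]), 0.53)]
tag_green [(array([176., 201.]), 0.53)]
black_mid [(array([164., 159.]), 0.61)]
yellow_mid [(array([168., 137.]), 0.87)]
blue_mid [(array([146., 211.]), 0.79)]
green_mid [(array([151., 185.]), 0.82)]
0.6 [[ 9.20343034e-01  3.91112131e-01 -2.12388596e-05]
 [ 3.91112131e-01 -9.20343034e-01 -3.68099084e-05]
 [-3.39438382e-05  2.55709671e-05 -9.99999999e-01]]
```

View pics/top0.png

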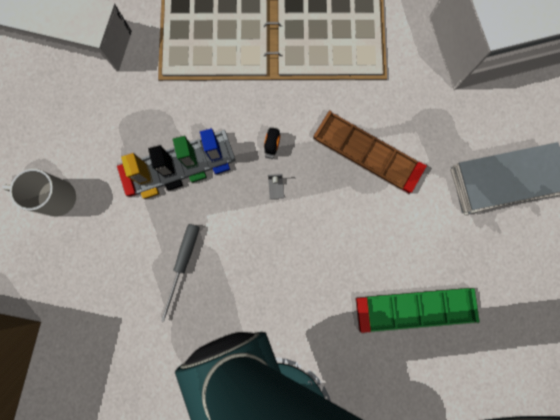

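View pics/scene0.png

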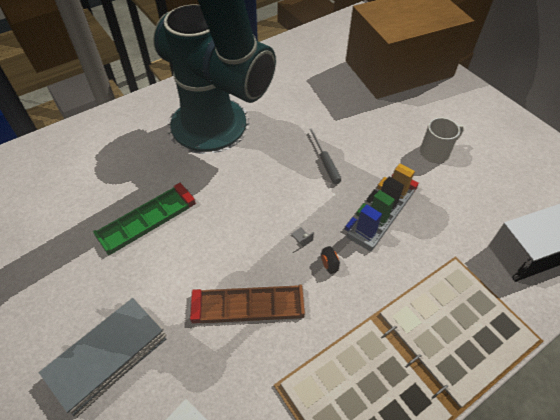

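The top view shows two rack-shaped candidates for the stand and caddy besides each other:
- The grey caddy is at about (177,165), with its red end at left (127,180). In order from red it holds yellow (137,165), black (160,160), green (184,150) and blue (210,145). The tags in front are in the same order.
- The brown wooden stand is at (370,152), with its red end at (414,177). It fits the description.
- The green rack at (418,310) is the excluded look-alike.

Next I'll measure with depth and take one enlarged crop to confirm.

```bash
cat > m.py <<'E'
from h import *
im,d=get_image("top"); P=cloud("top",d)
print("table z",np.median(P[230:270,250:320,2]), "px mm",1000*np.linalg.norm(P[250,300]-P[250,301]))
for c in ["yellow","black","green","blue"]:
    m=spotter.masks_of("top",c+"_mid")[0]["mask"]
    q=P[m&(d>0)&(abs(P[...,2]-.090)<.006)]
    (cx,cy),wh,a=cv2.minAreaRect((q[:,:2]*1000).astype(np.float32))
    print(c,len(q),"z",q[:,2].mean().round(4),"rect",round(cx,1),round(cy,1),np.round(wh,1),round(a,1),"mean",q.mean(0).round(4))
for c in ["stand","caddy"]:
  for x in spotter.masks_of("top",c)[:2]:
    q=P[x["mask"]&(d>0)&(P[...,2]>.003)&(P[...,2]<.03)]
    (cx,cy),wh,a=cv2.minAreaRect((q[:,:2]*1000).astype(np.float32))
    print(c,x["confidence"],x["box"],len(q),round(cx,1),round(cy,1),np.round(wh,1),round(a,1))
for t in ["yellow","black","green","blue"]:
    for x in spotter.masks_of("top","tag_"+t)[:2]:
        q=P[x["mask"]&(abs(P[...,2]-.017)<.004)]
        print("tag",t,round(x["confidence"],2),len(q),q.mean(0).round(4) if len(q) else 0)
A=cv2.resize(im[115:215,105:265],None,fx=5,fy=5,interpolation=cv2.INTER_CUBIC);save("crop1",A)
A=cv2.resize(im[100:205,300:440],None,fx=5,fy=5,interpolation=cv2.INTER_CUBIC);save("crop2",A)
E
python3 m.py
```

```text
table z 0.00011766470254257361 px mm 2.1027258621704483
yellow 318 z 0.0897 rect 486.2 268.6 [42.6 27. ] 20.4 mean [0.4857 0.2675 0.0897]
black 291 z 0.0898 rect 500.7 218.8 [40.2 26.7] 14.7 mean [0.5005 0.2179 0.0898]
green 300 z 0.0897 rect 520.6 173.0 [42.8 26.3] 15.0 mean [0.5198 0.1726 0.0897]
blue 291 z 0.0897 rect 534.4 121.7 [41.5 26.1] 14.5 mean [0.5335 0.1212 0.0897]
stand 0.73 [314.4, 112.3, 113.4, 81.0] 3684 534.4 -203.5 [238.4  76.7] 58.7
caddy 0.89 [356.4, 287.4, 123.3, 45.5] 4224 205.6 -284.9 [ 68.6 236.2] 4.3
caddy 0.72 [118.1, 127.7, 116.3, 70.9] 1725 508.4 200.6 [ 69.9 236.1] 19.3
tag yellow 0.61 110 [0.4459 0.2543 0.0162]
```

View pics/crop1.png

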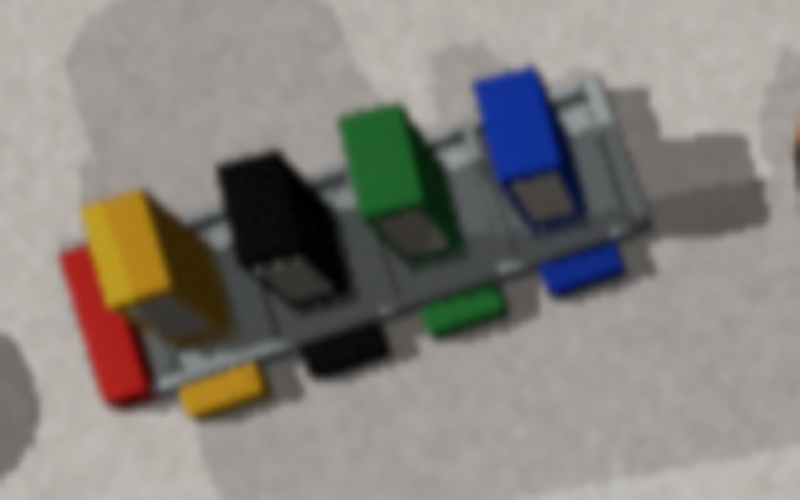

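View pics/crop2.png

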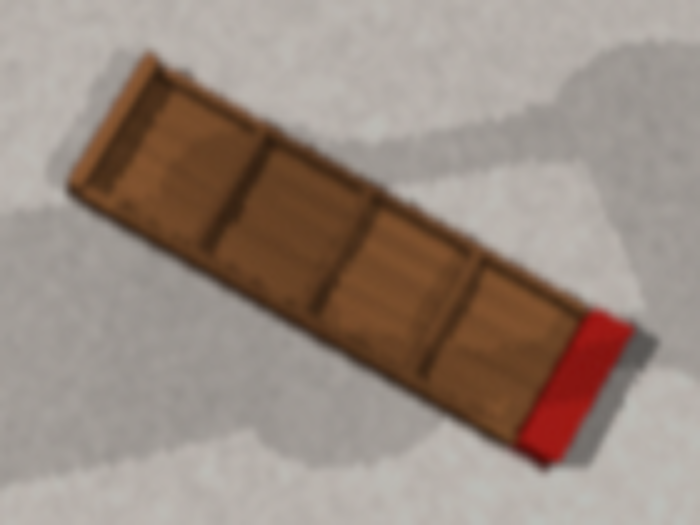

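Both crops confirm it. In the caddy, the tags from the red end are yellow, black, green, blue, each in front of its own sample. The wooden stand has four empty bays with red at its lower right end. Next I'll fit the stand pose to the depth using its height map.

```bash
cat > f.py <<'E'
from h import *
from scipy.optimize import differential_evolution as DE
P=np.concatenate([cloud("top",get_image("top")[1]).reshape(-1,3) for _ in range(2)])
def loc(p,q): 
    c,s=np.cos(p[2]),np.sin(p[2]); v=q[:,:2]-p[:2]
    return np.c_[v@[c,s],v@[-s,c]]
def hm(l,red,lo,hi):   # red end towards -y
    x,y=l.T*1000; z=np.full(len(x),.006); z[(abs(x)>30)]=.016
    for k in(-52,0,52): z[abs(y-k)<2]=.016
    z[(y<-102)|(y>102)]=.022
    z[(abs(x)>34)|(y<-lo)|(y>hi)]=0
    return z
for name,c0,a0 in [("stand",(.5344,-.2035),np.radians(58.7-90))]:
    q=P[np.linalg.norm(P[:,:2]-c0,axis=1)<.15]; q=q[(q[:,2]>-.01)&(q[:,2]<.03)]
    for lo,hi in[(118,118),(122,114)]:
      # stand -y (red) must point to world -y, +x less: both half turns given by sign
      for a in (a0,a0+np.pi/2,a0-np.pi/2,a0+np.pi):
        f=lambda p:np.minimum(abs(hm(loc(p,q),-1,lo,hi)-q[:,2]),.01).mean()
        o=DE(f,[(c0[0]-.012,c0[0]+.012),(c0[1]-.012,c0[1]+.012),(a-.08,a+.08)],seed=1,maxiter=60,popsize=12)
        print(lo,hi,o.x[:2].round(4),np.degrees(o.x[2]).round(2),round(o.fun*1000,3))
E
python3 f.py; python3 -c "
from h import *
s=r.sense();print(s['time'],s['tool_pos'],s['grip_width'])"
```

```text
118 118 [ 0.5354 -0.1983] -31.39 1.499
118 118 [ 0.5269 -0.215 ] 62.27 3.431
118 118 [ 0.5269 -0.215 ] -117.73 3.431
118 118 [ 0.5354 -0.1983] 148.61 1.499
122 114 [ 0.5355 -0.1982] -31.34 1.434
122 114 [ 0.5461 -0.2147] 55.05 3.429
122 114 [ 0.5461 -0.2147] -124.95 3.437
122 114 [ 0.5352 -0.1983] 148.74 1.568
1.25 [ 0.26399922 -0.62124125  0.19798166] 0.08547155784664288
```

```bash
cat > plan.py <<'E'
# plan.py x y z yaw_deg grip_cm nrows : rows from current pose (tool down), yaw = direction of tool y
from h import *; import sys
from scipy.spatial.transform import Rotation as Ro
def plan(s0,seq):
    p,R=s0
    for x,y,z,yaw,g,n in seq:
        n=int(n); out=[]
        a=np.radians(yaw); Y=np.array([np.cos(a),np.sin(a),0]);Z=np.array([0,0,-1.]);T=np.c_[np.cross(Y,Z),Y,Z]
        for k in range(n,0,-1):
            sh=np.round(R.T@((np.array([x,y,z])-p)/k)*100,1 if k>1 else 2); w=np.round(Ro.from_matrix(R.T@T).as_rotvec()/k,3)
            if n>2: w[:2]=0
            p=p+R@sh/100; R=R@Ro.from_rotvec(w).as_matrix(); out.append([*map(float,sh+0),*map(float,w+0),g])
        print("->",p.round(4))
        for i in range(0,n,5): print(out[i:i+5])
if __name__=="__main__":
    s=r.sense(); print(s["time"],s["tool_pos"].round(4) if hasattr(s["tool_pos"],"round") else s["tool_pos"],s["grip_width"],s["finger_force"])
    seq=[list(map(float,a.split(","))) for a in sys.argv[1:]]
    plan((np.array(s["tool_pos"]),np.array(s["tcp_rot"])),seq)
E
python3 plan.py .4862,.268,.15,20.4,8.5,25 .4862,.268,.036,20.4,8.5,5
```

```text
1.25 [ 0.264  -0.6212  0.198 ] 0.08547155784664288 0.0
-> [0.4862 0.268  0.15  ]
[[2.2, -2.9, 0.2, 0.0, 0.0, -0.061, 8.5], [2.4, -2.8, 0.2, 0.0, 0.0, -0.061, 8.5], [2.5, -2.6, 0.2, 0.0, 0.0, -0.061, 8.5], [2.7, -2.5, 0.2, 0.0, 0.0, -0.061, 8.5], [2.9, -2.3, 0.2, 0.0, 0.0, -0.061, 8.5]]
[[3.0, -2.1, 0.2, 0.0, 0.0, -0.061, 8.5], [3.1, -1.9, 0.2, 0.0, 0.0, -0.061, 8.5], [3.2, -1.8, 0.2, 0.0, 0.0, -0.061, 8.5], [3.3, -1.6, 0.2, 0.0, 0.0, -0.061, 8.5], [3.4, -1.3, 0.2, 0.0, 0.0, -0.061, 8.5]]
[[3.5, -1.1, 0.2, 0.0, 0.0, -0.061, 8.5], [3.6, -0.9, 0.2, 0.0, 0.0, -0.061, 8.5], [3.6, -0.7, 0.2, 0.0, 0.0, -0.061, 8.5], [3.6, -0.5, 0.2, 0.0, 0.0, -0.061, 8.5], [3.7, -0.3, 0.2, 0.0, 0.0, -0.061, 8.5]]
[[3.7, 0.0, 0.2, 0.0, 0.0, -0.061, 8.5], [3.7, 0.2, 0.2, 0.0, 0.0, -0.061, 8.5], [3.6, 0.4, 0.2, 0.0, 0.0, -0.061, 8.5], [3.6, 0.6, 0.2, 0.0, 0.0, -0.061, 8.5], [3.6, 0.9, 0.2, 0.0, 0.0, -0.061, 8.5]]
[[3.5, 1.1, 0.2, 0.0, 0.0, -0.061, 8.5], [3.4, 1.3, 0.1, 0.0, 0.0, -0.061, 8.5], [3.4, 1.5, 0.2, 0.0, 0.0, -0.061, 8.5], [3.2, 1.6, 0.1, 0.0, 0.0, -0.061, 8.5], [3.18, 1.86, 0.2, 0.0, 0.0, -0.061, 8.5]]
-> [0.4862 0.268  0.036 ]
[[0.0, 0.0, 2.3, 0.0, 0.0, 0.0, 8.5], [0.0, 0.0, 2.3, 0.0, 0.0, 0.0, 8.5], [0.0, 0.0, 2.3, 0.0, 0.0, 0.0, 8.5], [0.0, 0.0, 2.2, 0.0, 0.0, 0.0, 8.5], [0.0, 0.0, 2.3, 0.0, 0.0, 0.0, 8.5]]
```

Call:
jog_arm(
  commands=[
    [2.2,-2.9,0.2,0,0,-0.06,8.5],
    [2.4,-2.8,0.2,0,0,-0.06,8.5],
    [2.5,-2.6,0.2,0,0,-0.06,8.5],
    [2.7,-2.5,0.2,0,0,-0.06,8.5],
    [2.9,-2.3,0.2,0,0,-0.06,8.5],
  ],
)

```text
time: 1.67
tool_pos: [0.3089, -0.4422, 0.1878]
tcp_rot: [[0.762, 0.647, 0.0], [0.647, -0.762, -0.0], [0.0, 0.0, -1.0]]
contact_force: [0.9, -0.3, -0.1]
grip_width: 0.0846
finger_force: 0.0
```

Call:
jog_arm(
  commands=[
    [3.0,-2.1,0.2,0,0,-0.06,8.5],
    [3.1,-1.9,0.2,0,0,-0.06,8.5],
    [3.2,-1.8,0.2,0,0,-0.06,8.5],
    [3.3,-1.6,0.2,0,0,-0.06,8.5],
    [3.4,-1.3,0.2,0,0,-0.06,8.5],
  ],
)

```text
time: 2.08
tool_pos: [0.3543, -0.265, 0.1781]
tcp_rot: [[0.537, 0.844, 0.001], [0.844, -0.537, -0.0], [0.0, 0.001, -1.0]]
contact_force: [1.1, -0.2, -0.3]
grip_width: 0.0851
finger_force: 0.0
```

Call:
jog_arm(
  commands=[
    [3.5,-1.1,0.2,0,0,-0.06,8.5],
    [3.6,-0.9,0.2,0,0,-0.06,8.5],
    [3.6,-0.7,0.2,0,0,-0.06,8.5],
    [3.6,-0.5,0.2,0,0,-0.06,8.5],
    [3.7,-0.3,0.2,0,0,-0.06,8.5],
  ],
)

```text
time: 2.5
tool_pos: [0.4013, -0.0871, 0.1684]
tcp_rot: [[0.263, 0.965, 0.001], [0.965, -0.263, -0.0], [-0.0, 0.001, -1.0]]
contact_force: [0.5, 0.2, 0.1]
grip_width: 0.0849
finger_force: 0.0
```

Call:
jog_arm(
  commands=[
    [3.7,0,0.2,0,0,-0.06,8.5],
    [3.7,0.2,0.2,0,0,-0.06,8.5],
    [3.6,0.4,0.2,0,0,-0.06,8.5],
    [3.6,0.6,0.2,0,0,-0.06,8.5],
    [3.6,0.9,0.2,0,0,-0.06,8.5],
  ],
)

```text
time: 2.92
tool_pos: [0.4491, 0.0907, 0.1583]
tcp_rot: [[-0.034, 0.999, 0.001], [0.999, 0.034, 0.0], [-0.0, 0.001, -1.0]]
contact_force: [0.6, -1.0, -0.1]
grip_width: 0.0851
finger_force: 0.0
```

```bash
python3 plan.py .4862,.268,.15,20.4,8.5,7
```

```text
2.9167 [0.4491 0.0907 0.1583] 0.08510609286676882 0.0
-> [0.4862 0.268  0.15  ]
[[2.5, 0.6, 0.1, 0.0, 0.0, -0.046, 8.5], [2.5, 0.7, 0.1, 0.0, 0.0, -0.046, 8.5], [2.4, 0.9, 0.1, 0.0, 0.0, -0.046, 8.5], [2.4, 1.0, 0.1, 0.0, 0.0, -0.046, 8.5], [2.4, 1.0, 0.1, 0.0, 0.0, -0.046, 8.5]]
[[2.3, 1.2, 0.2, 0.0, 0.0, -0.046, 8.5], [2.26, 1.27, 0.13, 0.0, 0.0, -0.046, 8.5]]
```

Call:
jog_arm(
  commands=[
    [2.5,0.6,0.1,0,0,-0.046,8.5],
    [2.5,0.7,0.1,0,0,-0.046,8.5],
    [2.4,0.9,0.1,0,0,-0.046,8.5],
    [2.4,1.0,0.1,0,0,-0.046,8.5],
    [2.4,1.0,0.1,0,0,-0.046,8.5],
  ],
)

```text
time: 3.33
tool_pos: [0.4761, 0.2167, 0.1532]
tcp_rot: [[-0.261, 0.965, 0.001], [0.965, 0.261, 0.0], [-0.0, 0.001, -1.0]]
contact_force: [1.0, -0.8, 0.0]
grip_width: 0.085
finger_force: 0.0
```

Call:
jog_arm(
  commands=[
    [2.3,1.2,0.2,0,0,-0.046,8.5],
    [2.2,1.2,0.1,0,0,-0.046,8.5],
    [0,0,0,0,0,0,8.5],
    [0,0,0,0,0,0,8.5],
  ],
)

```text
time: 3.67
tool_pos: [0.4861, 0.2661, 0.1498]
tcp_rot: [[-0.347, 0.938, -0.0], [0.938, 0.347, -0.0], [-0.0, -0.0, -1.0]]
contact_force: [0.1, -0.2, 0.4]
grip_width: 0.0851
finger_force: 0.0
```

```bash
python3 - <<'E'
from h import *
save("w1",get_image("wrist")[0])
E
python3 plan.py .4862,.268,.036,20.4,8.5,5
```

```text
3.7167 [0.4859 0.2651 0.1498] 0.08471660272928384 0.0
-> [0.4862 0.268  0.036 ]
[[0.1, 0.0, 2.3, 0.0, 0.0, 0.0, 8.5], [0.0, 0.0, 2.3, 0.0, 0.0, -0.001, 8.5], [0.1, 0.0, 2.3, 0.0, 0.0, 0.0, 8.5], [0.0, 0.1, 2.2, 0.0, 0.0, -0.001, 8.5], [0.06, 0.03, 2.28, 0.0, 0.0, 0.0, 8.5]]
```

View pics/w1.png

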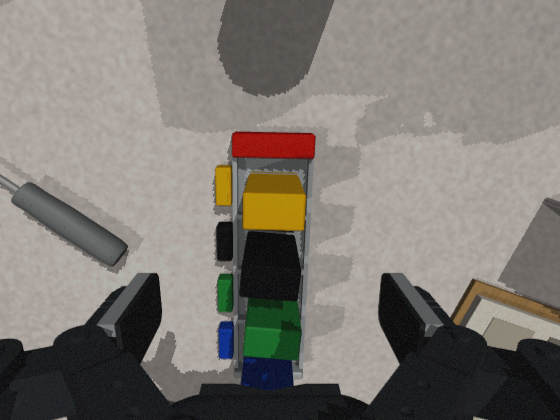

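Wrist view: red stop (273,145), yellow (273,200), black (270,262), green (272,325), in the same order as the tags on the left. Next I'll cross-check positions with the wrist depth.

```bash
python3 - <<'E'
from h import *
im,d=get_image("wrist");P=cloud("wrist",d)
for c in ["yellow","black","green"]:
  for x in spotter.masks_of("wrist",c+"_mid")[:1]:
    q=P[x["mask"]&(d>0)&(abs(P[...,2]-.090)<.004)]
    (a,b),wh,an=cv2.minAreaRect((q[:,:2]*1000).astype(np.float32)); print(c,round(a,1),round(b,1),np.round(wh,1),round(an,1),q.mean(0).round(4))
E
```

```text
yellow 487.5 269.3 [41.9 26.6] 18.1 [0.4871 0.2704 0.0906]
black 503.0 219.9 [41.9 26.6] 15.0 [0.5024 0.221  0.0905]
green 518.5 185.8 [42.1 50.8] 15.2 [0.521  0.1759 0.0904]
```

Call:
jog_arm(
  commands=[
    [0.2,0,2.3,0,0,0.01,8.5],
    [0.2,0.1,2.3,0,0,0.01,8.5],
    [0,0.1,2.3,0,0,0,8.5],
    [0,0,2.3,0,0,0,8.5],
    [0,0,2.2,0,0,0,8.5],
  ],
)

```text
time: 4.33
tool_pos: [0.4868, 0.2687, 0.0353]
tcp_rot: [[-0.326, 0.946, 0.001], [0.946, 0.326, 0.0], [-0.0, 0.001, -1.0]]
contact_force: [0.3, 0.2, -0.0]
grip_width: 0.0847
finger_force: 0.0
```

Call:
jog_arm(
  commands=[
    [0,0,0,0,0,0,8.5],
    [0,0,0,0,0,0,3],
    [0,0,0,0,0,0,3],
    [0,0,0,0,0,0,3],
    [0,0,0,0,0,0,3],
  ],
)

```text
time: 4.75
tool_pos: [0.4885, 0.2703, 0.0385]
tcp_rot: [[-0.327, 0.945, 0.003], [0.945, 0.327, 0.002], [0.001, 0.004, -1.0]]
contact_force: [1.5, 0.5, 1.6]
grip_width: 0.0405
finger_force: 60.9
```

Call:
jog_arm(
  commands=[
    [0,0,0,0,0,0,3],
    [0,0,0,0,0,0,3],
    [0,0,0,0,0,0,3],
  ],
)

```text
time: 5.0
tool_pos: [0.4885, 0.2704, 0.0384]
tcp_rot: [[-0.327, 0.945, 0.004], [0.945, 0.327, 0.002], [0.0, 0.004, -1.0]]
contact_force: [-1.0, -0.9, 6.8]
grip_width: 0.0407
finger_force: 61.7
```

Call:
jog_arm(
  commands=[
    [0,0,-1,0,0,0,3],
    [0,0,-2.5,0,0,0,3],
    [0,0,-3.5,0,0,0,3],
    [0,0,-3.5,0,0,0,3],
    [0,0,-1,0,0,0,3],
  ],
)

```text
time: 5.42
tool_pos: [0.4901, 0.2713, 0.1579]
tcp_rot: [[-0.327, 0.945, 0.009], [0.945, 0.327, 0.004], [0.001, 0.01, -1.0]]
contact_force: [1.1, 0.3, 0.7]
grip_width: 0.041
finger_force: 61.0
```

```bash
python3 plan.py .4949,-.2648,.15,-31.3,3,17 .4949,-.2648,.05,-31.3,3,4
```

```text
5.4167 [0.4901 0.2713 0.1579] 0.0409624792031398 61.01774454116821
-> [ 0.4949 -0.2648  0.15  ]
[[-3.0, -1.0, 0.0, 0.0, 0.0, 0.052, 3.0], [-3.0, -0.8, 0.0, 0.0, 0.0, 0.052, 3.0], [-3.1, -0.7, 0.0, 0.0, 0.0, 0.052, 3.0], [-3.1, -0.5, 0.0, 0.0, 0.0, 0.052, 3.0], [-3.1, -0.4, 0.0, 0.0, 0.0, 0.052, 3.0]]
[[-3.2, -0.2, 0.0, 0.0, 0.0, 0.052, 3.0], [-3.2, 0.0, 0.1, 0.0, 0.0, 0.052, 3.0], [-3.1, 0.1, 0.0, 0.0, 0.0, 0.052, 3.0], [-3.1, 0.3, 0.1, 0.0, 0.0, 0.051, 3.0], [-3.1, 0.4, 0.0, 0.0, 0.0, 0.052, 3.0]]
[[-3.1, 0.6, 0.1, 0.0, 0.0, 0.051, 3.0], [-3.1, 0.8, 0.0, 0.0, 0.0, 0.052, 3.0], [-3.0, 0.9, 0.1, 0.0, 0.0, 0.051, 3.0], [-3.0, 1.1, 0.0, 0.0, 0.0, 0.052, 3.0], [-2.9, 1.2, 0.1, 0.0, 0.0, 0.051, 3.0]]
[[-2.8, 1.4, 0.0, 0.0, 0.0, 0.052, 3.0], [-2.82, 1.53, 0.06, 0.0, 0.0, 0.051, 3.0]]
-> [ 0.4949 -0.2648  0.05  ]
[[0.0, 0.0, 2.5, 0.0, 0.0, 0.0, 3.0], [0.0, 0.0, 2.5, 0.0, 0.0, 0.0, 3.0], [0.0, 0.0, 2.5, 0.0, 0.0, 0.0, 3.0], [-0.08, -0.06, 2.5, 0.0, 0.0, 0.0, 3.0]]
```

Call:
jog_arm(
  commands=[
    [-3.0,-1.0,0,0,0,0.052,3],
    [-3.0,-0.8,0,0,0,0.052,3],
    [-3.1,-0.7,0,0,0,0.052,3],
    [-3.1,-0.5,0,0,0,0.052,3],
    [-3.1,-0.4,0,0,0,0.052,3],
  ],
)

```text
time: 5.83
tool_pos: [0.4878, 0.1112, 0.151]
tcp_rot: [[-0.071, 0.997, 0.0], [0.997, 0.071, -0.0], [-0.0, 0.0, -1.0]]
contact_force: [1.1, 0.0, -1.7]
grip_width: 0.041
finger_force: 60.9
```

Call:
jog_arm(
  commands=[
    [-3.2,-0.2,0,0,0,0.052,3],
    [-3.2,0,0,0,0,0.052,3],
    [-3.1,0.1,0,0,0,0.052,3],
    [-3.1,0.3,0,0,0,0.052,3],
    [-3.1,0.4,0,0,0,0.052,3],
  ],
)

```text
time: 6.25
tool_pos: [0.4891, -0.0464, 0.151]
tcp_rot: [[0.188, 0.982, 0.0], [0.982, -0.188, 0.0], [0.0, 0.0, -1.0]]
contact_force: [0.8, -0.0, -1.7]
grip_width: 0.0406
finger_force: 60.9
```

Call:
jog_arm(
  commands=[
    [-3.1,0.6,0,0,0,0.052,3],
    [-3.1,0.8,0,0,0,0.052,3],
    [-3.0,0.9,0,0,0,0.052,3],
    [-3.0,1.1,0,0,0,0.052,3],
    [-2.9,1.2,0,0,0,0.052,3],
  ],
)

```text
time: 6.67
tool_pos: [0.4898, -0.2047, 0.1509]
tcp_rot: [[0.435, 0.901, -0.0], [0.901, -0.435, 0.0], [0.0, -0.0, -1.0]]
contact_force: [-0.3, -0.1, -2.2]
grip_width: 0.0406
finger_force: 60.8
```

Call:
jog_arm(
  commands=[
    [-2.8,1.4,0,0,0,0.052,3],
    [-2.8,1.5,0,0,0,0.052,3],
    [0,0,0,0,0,0,3],
    [0,0,0,0,0,0,3],
  ],
)

```text
time: 7.0
tool_pos: [0.4902, -0.2676, 0.1507]
tcp_rot: [[0.526, 0.851, -0.0], [0.851, -0.526, 0.0], [0.0, -0.001, -1.0]]
contact_force: [0.1, 0.7, -1.3]
grip_width: 0.0405
finger_force: 61.0
```

```bash
python3 plan.py .4949,-.2648,.12,-31.3,3,1 .4949,-.2648,.045,-31.3,3,4
python3 - <<'E'
from h import *
save("w2",get_image("wrist")[0])
E
```

```text
7.0 [ 0.4902 -0.2676  0.1507] 0.04054602524353633 61.04031801223755
-> [ 0.4949 -0.2648  0.12  ]
[[0.49, 0.26, 3.07, -0.001, 0.0, -0.007, 3.0]]
-> [ 0.4949 -0.2648  0.045 ]
[[0.0, 0.0, 1.9, 0.0, 0.0, 0.0, 3.0], [0.0, 0.0, 1.9, 0.0, 0.0, 0.0, 3.0], [0.0, 0.0, 1.9, 0.0, 0.0, 0.0, 3.0], [0.0, -0.01, 1.8, 0.0, 0.0, 0.0, 3.0]]
```

View pics/w2.png

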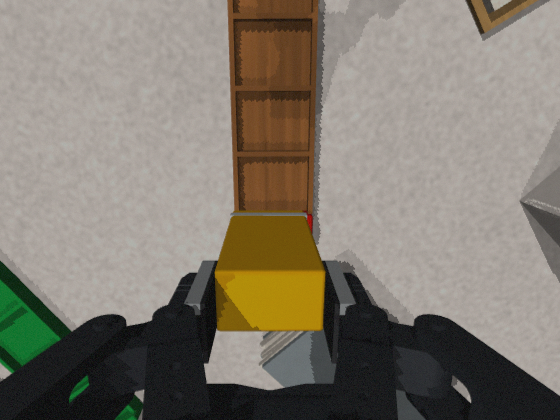

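Yellow is held square (270,270), and the stand runs straight up the picture with its red end right behind it (310,222). Lowering.

Call:
jog_arm(
  commands=[
    [0.5,0.3,3,0,0,-0.007,3],
    [0,0,2.5,0,0,0,3],
    [0,0,2.5,0,0,0,3],
    [0,0,2,0,0,0,3],
    [0,0,0.8,0,0,0,3],
  ],
)

```text
time: 7.47
tool_pos: [0.4932, -0.2604, 0.0394]
tcp_rot: [[0.516, 0.857, -0.005], [0.857, -0.516, 0.004], [0.0, -0.007, -1.0]]
contact_force: [-0.5, 0.6, -2.0]
grip_width: 0.0411
finger_force: 61.1
```

Call:
jog_arm(
  commands=[
    [0,0,0.2,0,0,0,3],
    [0,0,0,0,0,0,3],
  ],
)

```text
time: 7.63
tool_pos: [0.4959, -0.2627, 0.0411]
tcp_rot: [[0.516, 0.856, -0.0], [0.856, -0.516, 0.0], [0.0, -0.0, -1.0]]
contact_force: [0.2, 0.3, -1.5]
grip_width: 0.041
finger_force: 61.1
```

Call:
jog_arm(
  commands=[
    [0,0,0.2,0,0,0,3],
    [0,0,0.1,0,0,0,3],
    [0,0,0,0,0,0,3],
  ],
)

```text
time: 7.88
tool_pos: [0.4967, -0.264, 0.0391]
tcp_rot: [[0.517, 0.856, 0.002], [0.856, -0.517, -0.001], [0.0, 0.002, -1.0]]
contact_force: [-0.9, 0.0, -1.2]
grip_width: 0.0408
finger_force: 61.1
```

Call:
jog_arm(
  commands=[
    [0,0,0.1,0,0,0,3],
    [0,0,0.1,0,0,0,3],
    [0,0,0,0,0,0,3],
  ],
)

```text
time: 8.13
tool_pos: [0.4967, -0.2641, 0.0385]
tcp_rot: [[0.518, 0.856, 0.002], [0.856, -0.518, -0.001], [0.0, 0.002, -1.0]]
contact_force: [-3.1, 2.4, 9.7]
grip_width: 0.0411
finger_force: 62.3
```

Call:
jog_arm(
  commands=[
    [0,0,0,0,0,0,5],
    [0,0,0,0,0,0,6],
    [0,0,0,0,0,0,8.5],
    [0,0,0,0,0,0,8.5],
    [0,0,0,0,0,0,8.5],
  ],
)

```text
time: 8.55
tool_pos: [0.4958, -0.2636, 0.0358]
tcp_rot: [[0.518, 0.856, -0.0], [0.856, -0.518, 0.0], [0.0, -0.0, -1.0]]
contact_force: [0.0, 0.3, -0.1]
grip_width: 0.085
finger_force: 0.0
```

Call:
jog_arm(
  commands=[
    [0,0,-1.5,0,0,0,8.5],
    [0,0,-3,0,0,0,8.5],
    [0,0,-3,0,0,0,8.5],
    [0,0,-3,0,0,0,8.5],
    [0,0,-1,0,0,0,8.5],
  ],
)

```text
time: 8.97
tool_pos: [0.4985, -0.2652, 0.1561]
tcp_rot: [[0.518, 0.856, 0.007], [0.856, -0.518, -0.004], [0.0, 0.008, -1.0]]
contact_force: [0.5, -0.4, 0.9]
grip_width: 0.0849
finger_force: 0.0
```

```bash
python3 - <<'E'
from h import *
im,d=get_image("top");P=cloud("top",d)
for x in spotter.masks_of("top","yellow_mid")[:1]:
    q=P[x["mask"]&(d>0)&(abs(P[...,2]-.090)<.006)]
    if len(q): print(cv2.minAreaRect((q[:,:2]*1000).astype(np.float32)),q.mean(0))
save("t2",im)
E
python3 plan.py .502,.2195,.15,15,8.5,15
```

```text
((494.231201171875, -263.9967956542969), (25.504098892211914, 41.87515640258789), 58.45928955078125) [ 0.49308813 -0.26096724  0.08946371]
9.0667 [ 0.4979 -0.2648  0.154 ] 0.08498129121343165 0.0
-> [0.502  0.2195 0.15  ]
[[2.8, -1.6, 0.0, 0.0, 0.0, -0.054, 8.5], [2.9, -1.5, 0.0, 0.0, 0.0, -0.054, 8.5], [2.9, -1.3, 0.0, 0.0, 0.0, -0.054, 8.5], [3.0, -1.2, 0.0, 0.0, 0.0, -0.054, 8.5], [3.1, -1.0, 0.0, 0.0, 0.0, -0.054, 8.5]]
[[3.1, -0.9, 0.0, 0.0, 0.0, -0.054, 8.5], [3.2, -0.7, 0.0, 0.0, 0.0, -0.054, 8.5], [3.2, -0.5, 0.0, 0.0, 0.0, -0.053, 8.5], [3.2, -0.3, 0.0, 0.0, 0.0, -0.054, 8.5], [3.2, -0.2, 0.0, 0.0, 0.0, -0.053, 8.5]]
[[3.2, 0.0, 0.0, 0.0, 0.0, -0.054, 8.5], [3.2, 0.2, 0.1, 0.0, 0.0, -0.053, 8.5], [3.2, 0.3, 0.0, 0.0, 0.0, -0.054, 8.5], [3.2, 0.5, 0.1, 0.0, 0.0, -0.053, 8.5], [3.17, 0.74, 0.05, 0.0, 0.0, -0.054, 8.5]]
```

View pics/t2.png

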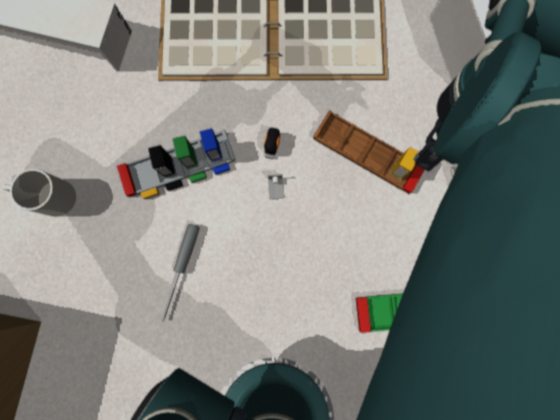

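Yellow stands in the stand bay beside red (405,163): measured (494,-264) mm, bay centre (495,-265) mm. Black is next.

Call:
jog_arm(
  commands=[
    [2.8,-1.6,0,0,0,-0.054,8.5],
    [2.9,-1.5,0,0,0,-0.054,8.5],
    [2.9,-1.3,0,0,0,-0.054,8.5],
    [3.0,-1.2,0,0,0,-0.054,8.5],
    [3.1,-1.0,0,0,0,-0.054,8.5],
  ],
)

```text
time: 9.48
tool_pos: [0.496, -0.1004, 0.1481]
tcp_rot: [[0.269, 0.963, -0.004], [0.963, -0.269, 0.001], [-0.0, -0.004, -1.0]]
contact_force: [0.8, -0.1, 0.3]
grip_width: 0.0848
finger_force: 0.0
```

Call:
jog_arm(
  commands=[
    [3.1,-0.9,0,0,0,-0.054,8.5],
    [3.2,-0.7,0,0,0,-0.054,8.5],
    [3.2,-0.5,0,0,0,-0.053,8.5],
    [3.2,-0.3,0,0,0,-0.054,8.5],
    [3.2,-0.2,0,0,0,-0.053,8.5],
  ],
)

```text
time: 9.9
tool_pos: [0.4969, 0.061, 0.1483]
tcp_rot: [[0.003, 1.0, -0.004], [1.0, -0.003, -0.0], [-0.0, -0.004, -1.0]]
contact_force: [-0.2, -0.2, 0.4]
grip_width: 0.0851
finger_force: 0.0
```

Call:
jog_arm(
  commands=[
    [3.2,0,0,0,0,-0.054,8.5],
    [3.2,0.2,0.1,0,0,-0.053,8.5],
    [3.2,0.3,0,0,0,-0.054,8.5],
    [3.2,0.5,0.1,0,0,-0.053,8.5],
    [3.2,0.7,0,0,0,-0.054,8.5],
  ],
)

```text
time: 10.32
tool_pos: [0.4974, 0.2218, 0.1459]
tcp_rot: [[-0.262, 0.965, -0.004], [0.965, 0.262, -0.002], [-0.001, -0.005, -1.0]]
contact_force: [0.5, -0.4, -0.0]
grip_width: 0.0852
finger_force: 0.0
```

Call:
jog_arm(
  commands=[
    [0,0,0,0,0,0,8.5],
    [0,0,0,0,0,0,8.5],
  ],
)

```text
time: 10.48
tool_pos: [0.4977, 0.2217, 0.1463]
tcp_rot: [[-0.262, 0.965, -0.004], [0.965, 0.262, -0.002], [-0.001, -0.004, -1.0]]
contact_force: [-0.4, 0.0, -0.2]
grip_width: 0.0851
finger_force: 0.0
```

```bash
python3 plan.py .502,.2195,.13,15,8.5,1 .502,.2195,.036,15,8.5,4
```

```text
10.4833 [0.4977 0.2217 0.1463] 0.08506072636119712 0.0
-> [0.502  0.2195 0.13  ]
[[-0.33, 0.36, 1.63, -0.004, 0.001, 0.003, 8.5]]
-> [0.502  0.2195 0.036 ]
[[0.0, 0.0, 2.3, 0.0, 0.0, 0.0, 8.5], [0.0, 0.0, 2.4, 0.0, 0.0, 0.0, 8.5], [0.0, 0.0, 2.3, 0.0, 0.0, 0.0, 8.5], [0.0, 0.0, 2.4, 0.0, 0.0, 0.0, 8.5]]
```

Call:
jog_arm(
  commands=[
    [-0.3,0.4,1.6,-0.004,0,0.003,8.5],
    [0,0,2.3,0,0,0,8.5],
    [0,0,2.4,0,0,0,8.5],
    [0,0,2.3,0,0,0,8.5],
    [0,0,2.4,0,0,0,8.5],
  ],
)

```text
time: 10.9
tool_pos: [0.5035, 0.2171, 0.0367]
tcp_rot: [[-0.254, 0.967, 0.002], [0.967, 0.254, -0.0], [-0.001, 0.002, -1.0]]
contact_force: [-0.2, -0.4, -0.3]
grip_width: 0.0849
finger_force: 0.0
```

Call:
jog_arm(
  commands=[
    [0,0,0,0,0,0,8.5],
    [0,0,0,0,0,0,3],
    [0,0,0,0,0,0,3],
    [0,0,0,0,0,0,3],
    [0,0,0,0,0,0,3],
  ],
)

```text
time: 11.32
tool_pos: [0.506, 0.2194, 0.0412]
tcp_rot: [[-0.256, 0.967, 0.007], [0.967, 0.256, 0.002], [0.0, 0.007, -1.0]]
contact_force: [0.5, -0.8, 3.0]
grip_width: 0.0406
finger_force: 60.4
```

Call:
jog_arm(
  commands=[
    [0,0,0,0,0,0,3],
    [0,0,0,0,0,0,3],
  ],
)

```text
time: 11.48
tool_pos: [0.506, 0.2196, 0.0412]
tcp_rot: [[-0.256, 0.967, 0.007], [0.967, 0.256, 0.002], [0.0, 0.007, -1.0]]
contact_force: [-1.1, -1.4, 7.2]
grip_width: 0.0405
finger_force: 61.1
```

Call:
jog_arm(
  commands=[
    [0,0,-1,0,0,0,3],
    [0,0,-2.5,0,0,0,3],
    [0,0,-3.5,0,0,0,3],
    [0,0,-3.5,0,0,0,3],
    [0,0,-1,0,0,0,3],
  ],
)

```text
time: 11.9
tool_pos: [0.5075, 0.2205, 0.161]
tcp_rot: [[-0.256, 0.966, 0.013], [0.967, 0.256, 0.005], [0.001, 0.014, -1.0]]
contact_force: [1.5, -0.4, 0.1]
grip_width: 0.0407
finger_force: 60.8
```

Call:
jog_arm(
  commands=[
    [0,0,0,0,0,0,3],
    [0,0,0,0,0,0,3],
  ],
)

```text
time: 12.07
tool_pos: [0.5043, 0.2192, 0.1546]
tcp_rot: [[-0.256, 0.967, 0.005], [0.967, 0.256, 0.002], [0.0, 0.006, -1.0]]
contact_force: [0.2, -0.1, -1.7]
grip_width: 0.0407
finger_force: 60.8
```

```bash
python3 plan.py .5220,-.2204,.15,-31.3,3,15
```

```text
12.0667 [0.5043 0.2192 0.1546] 0.04066851100805871 60.81198217347264
-> [ 0.522  -0.2204  0.15  ]
[[-2.9, -0.6, 0.0, 0.0, 0.0, 0.054, 3.0], [-2.9, -0.5, 0.0, 0.0, 0.0, 0.054, 3.0], [-2.9, -0.3, 0.0, 0.0, 0.0, 0.054, 3.0], [-2.9, -0.2, 0.0, 0.0, 0.0, 0.054, 3.0], [-2.9, 0.0, 0.0, 0.0, 0.0, 0.054, 3.0]]
[[-2.9, 0.1, 0.0, 0.0, 0.0, 0.054, 3.0], [-2.9, 0.3, 0.0, 0.0, 0.0, 0.053, 3.0], [-2.9, 0.5, 0.1, 0.0, 0.0, 0.054, 3.0], [-2.9, 0.6, 0.0, 0.0, 0.0, 0.053, 3.0], [-2.8, 0.8, 0.1, 0.0, 0.0, 0.054, 3.0]]
[[-2.8, 0.9, 0.0, 0.0, 0.0, 0.053, 3.0], [-2.7, 1.1, 0.1, 0.0, 0.0, 0.054, 3.0], [-2.7, 1.2, 0.0, 0.0, 0.0, 0.053, 3.0], [-2.6, 1.4, 0.1, 0.0, 0.0, 0.054, 3.0], [-2.59, 1.46, 0.0, 0.0, 0.0, 0.053, 3.0]]
```

Call:
jog_arm(
  commands=[
    [-2.9,-0.6,0,0,0,0.054,3],
    [-2.9,-0.5,0,0,0,0.054,3],
    [-2.9,-0.3,0,0,0,0.054,3],
    [-2.9,-0.2,0,0,0,0.054,3],
    [-2.9,0,0,0,0,0.054,3],
  ],
)

```text
time: 12.48
tool_pos: [0.5076, 0.0715, 0.1507]
tcp_rot: [[0.013, 1.0, -0.002], [1.0, -0.013, 0.001], [0.0, -0.002, -1.0]]
contact_force: [0.0, -0.4, -1.2]
grip_width: 0.0407
finger_force: 60.8
```

Call:
jog_arm(
  commands=[
    [-2.9,0.1,0,0,0,0.054,3],
    [-2.9,0.3,0,0,0,0.053,3],
    [-2.9,0.5,0,0,0,0.054,3],
    [-2.9,0.6,0,0,0,0.053,3],
    [-2.8,0.8,0,0,0,0.054,3],
  ],
)

```text
time: 12.9
tool_pos: [0.5135, -0.0743, 0.1506]
tcp_rot: [[0.278, 0.961, -0.001], [0.961, -0.278, 0.002], [0.002, -0.002, -1.0]]
contact_force: [1.0, 0.5, -0.9]
grip_width: 0.0408
finger_force: 60.8
```

Call:
jog_arm(
  commands=[
    [-2.8,0.9,0,0,0,0.053,3],
    [-2.7,1.1,0,0,0,0.054,3],
    [-2.7,1.2,0,0,0,0.053,3],
    [-2.6,1.4,0,0,0,0.054,3],
    [-2.6,1.4,0,0,0,0.053,3],
  ],
)

```text
time: 13.32
tool_pos: [0.5191, -0.2209, 0.1502]
tcp_rot: [[0.522, 0.853, -0.001], [0.853, -0.522, 0.003], [0.003, -0.003, -1.0]]
contact_force: [-0.1, 0.4, -1.0]
grip_width: 0.0402
finger_force: 60.8
```

Call:
jog_arm(
  commands=[
    [0,0,0,0,0,0,3],
    [0,0,0,0,0,0,3],
    [0,0,0,0,0,0,3],
  ],
)

```text
time: 13.57
tool_pos: [0.5195, -0.2194, 0.1511]
tcp_rot: [[0.519, 0.855, -0.0], [0.855, -0.519, 0.004], [0.003, -0.002, -1.0]]
contact_force: [-1.0, 0.3, -1.3]
grip_width: 0.0406
finger_force: 60.8
```

```bash
python3 plan.py .5220,-.2204,.13,-31.3,3,1 .522,-.2204,.043,-31.3,3,4
```

```text
13.5667 [ 0.5195 -0.2194  0.1511] 0.04056642924008652 60.82504678750411
-> [ 0.522  -0.2203  0.13  ]
[[0.04, 0.27, 2.11, -0.002, -0.003, 0.0, 3.0]]
-> [ 0.522  -0.2204  0.043 ]
[[0.0, 0.0, 2.2, 0.0, 0.0, 0.0, 3.0], [0.0, 0.0, 2.2, 0.0, 0.0, 0.0, 3.0], [0.0, 0.0, 2.1, 0.0, 0.0, 0.0, 3.0], [0.0, 0.0, 2.2, 0.0, 0.0, 0.0, 3.0]]
```

Call:
jog_arm(
  commands=[
    [0,0.3,2.1,-0.002,-0.003,0,3],
    [0,0,2.5,0,0,0,3],
    [0,0,2.5,0,0,0,3],
    [0,0,2.2,0,0,0,3],
    [0,0,1.4,0,0,0,3],
  ],
)

```text
time: 13.98
tool_pos: [0.5217, -0.2192, 0.043]
tcp_rot: [[0.517, 0.856, -0.001], [0.856, -0.517, 0.0], [-0.0, -0.001, -1.0]]
contact_force: [-0.4, 0.1, -1.2]
grip_width: 0.0405
finger_force: 60.8
```

Call:
jog_arm(
  commands=[
    [0,0,0.2,0,0,0,3],
    [0,0,0,0,0,0,3],
    [0,0,0,0,0,0,3],
  ],
)

```text
time: 14.23
tool_pos: [0.524, -0.2209, 0.0444]
tcp_rot: [[0.518, 0.855, 0.003], [0.855, -0.518, -0.002], [-0.0, 0.004, -1.0]]
contact_force: [-0.4, 0.6, -1.3]
grip_width: 0.0403
finger_force: 61.4
```

Call:
jog_arm(
  commands=[
    [0,0,0.2,0,0,0,3],
    [0,0,0.1,0,0,0,3],
    [0,0,0,0,0,0,3],
  ],
)

```text
time: 14.48
tool_pos: [0.5244, -0.2221, 0.042]
tcp_rot: [[0.519, 0.855, 0.005], [0.855, -0.519, -0.003], [-0.0, 0.005, -1.0]]
contact_force: [0.7, -0.8, -0.8]
grip_width: 0.0405
finger_force: 61.4
```

Call:
jog_arm(
  commands=[
    [0,0,0.1,0,0,0,3],
    [0,0,0,0,0,0,3],
    [0,0,0,0,0,0,3],
  ],
)

```text
time: 14.73
tool_pos: [0.5243, -0.2223, 0.0408]
tcp_rot: [[0.519, 0.855, 0.004], [0.855, -0.519, -0.003], [-0.0, 0.005, -1.0]]
contact_force: [0.1, 0.3, -0.9]
grip_width: 0.0406
finger_force: 61.4
```

Call:
jog_arm(
  commands=[
    [0,0,0.1,0,0,0,3],
    [0,0,0,0,0,0,3],
    [0,0,0,0,0,0,5],
    [0,0,0,0,0,0,6.5],
    [0,0,0,0,0,0,8.5],
  ],
)

```text
time: 15.15
tool_pos: [0.5242, -0.2222, 0.0396]
tcp_rot: [[0.519, 0.855, 0.004], [0.855, -0.519, -0.003], [-0.0, 0.005, -1.0]]
contact_force: [0.0, 1.3, -0.3]
grip_width: 0.0725
finger_force: 0.0
```

Call:
jog_arm(
  commands=[
    [0,0,0,0,0,0,8.5],
    [0,0,0,0,0,0,8.5],
    [0,0,0,0,0,0,8.5],
  ],
)

```text
time: 15.4
tool_pos: [0.5241, -0.2221, 0.0395]
tcp_rot: [[0.519, 0.855, 0.004], [0.855, -0.519, -0.002], [-0.0, 0.005, -1.0]]
contact_force: [-0.9, -0.0, 0.5]
grip_width: 0.0849
finger_force: 0.0
```

Call:
jog_arm(
  commands=[
    [0,0,-1.5,0,0,0,8.5],
    [0,0,-3,0,0,0,8.5],
    [0,0,-3,0,0,0,8.5],
    [0,0,-3,0,0,0,8.5],
    [0,0,-1,0,0,0,8.5],
  ],
)

```text
time: 15.82
tool_pos: [0.5265, -0.2232, 0.1599]
tcp_rot: [[0.519, 0.855, 0.011], [0.855, -0.519, -0.006], [0.001, 0.013, -1.0]]
contact_force: [0.5, 0.0, 1.5]
grip_width: 0.085
finger_force: 0.0
```

Call:
jog_arm(
  commands=[
    [0,0,0,0,0,0,8.5],
    [0,0,0,0,0,0,8.5],
  ],
)

```text
time: 15.98
tool_pos: [0.5238, -0.2219, 0.1546]
tcp_rot: [[0.519, 0.855, 0.005], [0.855, -0.519, -0.003], [-0.0, 0.006, -1.0]]
contact_force: [-0.4, 0.1, -0.1]
grip_width: 0.0851
finger_force: 0.0
```

```bash
cat > chk.py <<'E'
from h import *; import sys
im,d=get_image("top");P=cloud("top",d)
for c in sys.argv[1:]:
  for x in spotter.masks_of("top",c+"_mid")[:1]:
    q=P[x["mask"]&(d>0)&(abs(P[...,2]-.090)<.006)]
    if len(q): 
        (a,b),wh,an=cv2.minAreaRect((q[:,:2]*1000).astype(np.float32)); print(c,round(a,1),round(b,1),np.round(wh,1),round(an,1),q.mean(0).round(4))
E
python3 chk.py black yellow green; python3 plan.py .5206,.174,.15,15,8.5,13
```

```text
green 520.4 173.4 [41.8 26.7] 13.5 [0.5198 0.1726 0.0898]
16.1833 [ 0.5221 -0.2211  0.152 ] 0.08487565524020659 0.0
-> [0.5206 0.174  0.15  ]
[[2.6, -1.6, 0.0, 0.0, 0.0, -0.062, 8.5], [2.7, -1.4, 0.0, 0.0, 0.0, -0.062, 8.5], [2.8, -1.3, 0.0, 0.0, 0.0, -0.062, 8.5], [2.8, -1.1, 0.0, 0.0, 0.0, -0.062, 8.5], [2.9, -0.9, 0.0, 0.0, 0.0, -0.062, 8.5]]
[[2.9, -0.7, 0.0, 0.0, 0.0, -0.062, 8.5], [3.0, -0.5, 0.0, 0.0, 0.0, -0.062, 8.5], [3.0, -0.4, 0.0, 0.0, 0.0, -0.062, 8.5], [3.0, -0.2, 0.0, 0.0, 0.0, -0.062, 8.5], [3.1, 0.0, 0.0, 0.0, 0.0, -0.062, 8.5]]
[[3.0, 0.2, 0.1, 0.0, 0.0, -0.063, 8.5], [3.0, 0.5, 0.0, 0.0, 0.0, -0.062, 8.5], [3.02, 0.61, 0.07, 0.0, 0.0, -0.063, 8.5]]
```

Call:
jog_arm(
  commands=[
    [2.6,-1.6,0,0,0,-0.062,8.5],
    [2.7,-1.4,0,0,0,-0.062,8.5],
    [2.8,-1.3,0,0,0,-0.062,8.5],
    [2.8,-1.1,0,0,0,-0.062,8.5],
    [2.9,-0.9,0,0,0,-0.062,8.5],
  ],
)

```text
time: 16.6
tool_pos: [0.5214, -0.0682, 0.1524]
tcp_rot: [[0.231, 0.973, 0.001], [0.973, -0.231, -0.002], [-0.002, 0.002, -1.0]]
contact_force: [0.3, 0.5, 0.2]
grip_width: 0.085
finger_force: 0.0
```

Call:
jog_arm(
  commands=[
    [2.9,-0.7,0,0,0,-0.062,8.5],
    [3.0,-0.5,0,0,0,-0.062,8.5],
    [3.0,-0.4,0,0,0,-0.062,8.5],
    [3.0,-0.2,0,0,0,-0.062,8.5],
    [3.1,0,0,0,0,-0.062,8.5],
  ],
)

```text
time: 17.02
tool_pos: [0.5202, 0.0832, 0.1521]
tcp_rot: [[-0.077, 0.997, 0.001], [0.997, 0.077, -0.003], [-0.003, 0.001, -1.0]]
contact_force: [1.8, -0.2, 0.0]
grip_width: 0.0849
finger_force: 0.0
```

Call:
jog_arm(
  commands=[
    [3.0,0.2,0,0,0,-0.063,8.5],
    [3.0,0.5,0,0,0,-0.062,8.5],
    [3.0,0.6,0,0,0,-0.063,8.5],
    [0,0,0,0,0,0,8.5],
    [0,0,0,0,0,0,8.5],
  ],
)

```text
time: 17.43
tool_pos: [0.521, 0.1741, 0.1519]
tcp_rot: [[-0.262, 0.965, 0.001], [0.965, 0.262, -0.004], [-0.004, 0.0, -1.0]]
contact_force: [-0.6, -0.7, -0.7]
grip_width: 0.0851
finger_force: 0.0
```

```bash
python3 chk.py black yellow; python3 plan.py .5206,.174,.13,15,8.5,1 .5206,.174,.036,15,8.5,4
```

```text
black 521.0 -219.5 [24.7 39.7] 58.9 [ 0.5204 -0.219   0.0898]
yellow 493.9 -263.5 [24.9 41.5] 58.4 [ 0.4934 -0.2626  0.0897]
17.5833 [0.5215 0.172  0.1525] 0.08490425474833704 0.0
-> [0.5206 0.174  0.13  ]
[[0.22, -0.04, 2.25, 0.001, 0.004, -0.001, 8.5]]
-> [0.5206 0.174  0.036 ]
[[0.0, 0.0, 2.4, 0.0, 0.0, 0.0, 8.5], [0.0, 0.0, 2.3, 0.0, 0.0, 0.0, 8.5], [0.0, 0.0, 2.4, 0.0, 0.0, 0.0, 8.5], [0.0, 0.0, 2.3, 0.0, 0.0, 0.0, 8.5]]
```

Black is at (521,-219.5) mm and its bay 2 is at (522,-220) mm, so it is placed well. Now green.

Call:
jog_arm(
  commands=[
    [0.2,0,2.3,0.001,0.004,0,8.5],
    [0,0,2.4,0,0,0,8.5],
    [0,0,2.3,0,0,0,8.5],
    [0,0,2.3,0,0,0,8.5],
    [0,0,2.3,0,0,0,8.5],
  ],
)

```text
time: 18.0
tool_pos: [0.5219, 0.1734, 0.0365]
tcp_rot: [[-0.257, 0.967, 0.002], [0.967, 0.257, 0.001], [0.0, 0.002, -1.0]]
contact_force: [-0.4, -0.7, -0.4]
grip_width: 0.0848
finger_force: 0.0
```

Call:
jog_arm(
  commands=[
    [0,0,0,0,0,0,8.5],
    [0,0,0,0,0,0,3],
    [0,0,0,0,0,0,3],
    [0,0,0,0,0,0,3],
    [0,0,0,0,0,0,3],
  ],
)

```text
time: 18.42
tool_pos: [0.5236, 0.1752, 0.04]
tcp_rot: [[-0.259, 0.966, 0.005], [0.966, 0.259, 0.002], [0.001, 0.006, -1.0]]
contact_force: [-1.4, -0.7, 3.2]
grip_width: 0.0409
finger_force: 60.3
```

Call:
jog_arm(
  commands=[
    [0,0,0,0,0,0,3],
    [0,0,0,0,0,0,3],
  ],
)

```text
time: 18.58
tool_pos: [0.5235, 0.1753, 0.04]
tcp_rot: [[-0.259, 0.966, 0.005], [0.966, 0.259, 0.002], [0.0, 0.006, -1.0]]
contact_force: [-2.1, -1.5, 6.4]
grip_width: 0.0405
finger_force: 60.9
```

Call:
jog_arm(
  commands=[
    [0,0,-1,0,0,0,3],
    [0,0,-2.5,0,0,0,3],
    [0,0,-3.5,0,0,0,3],
    [0,0,-3.5,0,0,0,3],
    [0,0,-1,0,0,0,3],
  ],
)

```text
time: 19.0
tool_pos: [0.5255, 0.1761, 0.1598]
tcp_rot: [[-0.259, 0.966, 0.012], [0.966, 0.259, 0.004], [0.001, 0.013, -1.0]]
contact_force: [1.5, -0.3, 0.3]
grip_width: 0.0406
finger_force: 60.9
```

Call:
jog_arm(
  commands=[
    [0,0,0,0,0,0,3],
    [0,0,0,0,0,0,3],
    [0,0,0,0,0,0,3],
  ],
)

```text
time: 19.25
tool_pos: [0.5201, 0.1745, 0.1507]
tcp_rot: [[-0.259, 0.966, -0.001], [0.966, 0.259, 0.0], [0.0, -0.001, -1.0]]
contact_force: [0.7, 0.3, -2.9]
grip_width: 0.0405
finger_force: 60.9
```

```bash
python3 plan.py .5490,-.1760,.15,-31.3,3,13
```

```text
19.25 [0.5201 0.1745 0.1507] 0.040508904509762925 60.907666486746166
-> [ 0.549 -0.176  0.15 ]
[[-2.7, -0.5, 0.0, 0.0, 0.0, 0.062, 3.0], [-2.7, -0.3, 0.0, 0.0, 0.0, 0.062, 3.0], [-2.7, -0.2, 0.0, 0.0, 0.0, 0.062, 3.0], [-2.7, 0.0, 0.0, 0.0, 0.0, 0.062, 3.0], [-2.7, 0.2, 0.0, 0.0, 0.0, 0.062, 3.0]]
[[-2.7, 0.4, 0.0, 0.0, 0.0, 0.062, 3.0], [-2.6, 0.5, 0.0, 0.0, 0.0, 0.062, 3.0], [-2.6, 0.7, 0.0, 0.0, 0.0, 0.062, 3.0], [-2.6, 0.8, 0.0, 0.0, 0.0, 0.062, 3.0], [-2.5, 1.0, 0.0, 0.0, 0.0, 0.063, 3.0]]
[[-2.4, 1.2, 0.0, 0.0, 0.0, 0.062, 3.0], [-2.4, 1.3, 0.0, 0.0, 0.0, 0.063, 3.0], [-2.29, 1.42, 0.06, 0.0, 0.0, 0.062, 3.0]]
```

Call:
jog_arm(
  commands=[
    [-2.7,-0.5,0,0,0,0.062,3],
    [-2.7,-0.3,0,0,0,0.062,3],
    [-2.7,-0.2,0,0,0,0.062,3],
    [-2.7,0,0,0,0,0.062,3],
    [-2.7,0.2,0,0,0,0.062,3],
  ],
)

```text
time: 19.67
tool_pos: [0.5301, 0.0384, 0.1493]
tcp_rot: [[0.051, 0.999, -0.003], [0.999, -0.051, 0.001], [0.001, -0.003, -1.0]]
contact_force: [1.1, 0.4, -1.1]
grip_width: 0.0403
finger_force: 60.8
```

Call:
jog_arm(
  commands=[
    [-2.7,0.4,0,0,0,0.062,3],
    [-2.6,0.5,0,0,0,0.062,3],
    [-2.6,0.7,0,0,0,0.062,3],
    [-2.6,0.8,0,0,0,0.062,3],
    [-2.5,1.0,0,0,0,0.063,3],
  ],
)

```text
time: 20.08
tool_pos: [0.5415, -0.0957, 0.1492]
tcp_rot: [[0.354, 0.935, -0.003], [0.935, -0.354, 0.002], [0.001, -0.004, -1.0]]
contact_force: [-0.1, 0.4, -0.7]
grip_width: 0.0404
finger_force: 60.8
```

Call:
jog_arm(
  commands=[
    [-2.4,1.2,0,0,0,0.062,3],
    [-2.4,1.3,0,0,0,0.063,3],
    [-2.3,1.4,0,0,0,0.062,3],
    [0,0,0,0,0,0,3],
    [0,0,0,0,0,0,3],
  ],
)

```text
time: 20.5
tool_pos: [0.5484, -0.1762, 0.1493]
tcp_rot: [[0.521, 0.853, -0.003], [0.853, -0.521, 0.003], [0.001, -0.004, -1.0]]
contact_force: [-0.2, 0.2, -0.7]
grip_width: 0.0405
finger_force: 60.9
```

Call:
jog_arm(
  commands=[
    [0,0,0,0,0,0,3],
    [0,0,0,0,0,0,3],
  ],
)

```text
time: 20.67
tool_pos: [0.5492, -0.1744, 0.1507]
tcp_rot: [[0.518, 0.855, -0.001], [0.855, -0.518, 0.002], [0.002, -0.002, -1.0]]
contact_force: [0.2, -0.2, -1.4]
grip_width: 0.0402
finger_force: 60.9
```

```bash
python3 plan.py .5490,-.1760,.13,-31.3,3,1 .549,-.1760,.041,-31.3,3,4
```

```text
20.6667 [ 0.5492 -0.1744  0.1507] 0.04018454221214858 60.9184120104328
-> [ 0.549 -0.176  0.13 ]
[[-0.16, 0.07, 2.07, -0.002, -0.002, 0.001, 3.0]]
-> [ 0.549 -0.176  0.041]
[[0.0, 0.0, 2.2, 0.0, 0.0, 0.0, 3.0], [0.0, 0.0, 2.2, 0.0, 0.0, 0.0, 3.0], [0.0, 0.0, 2.3, 0.0, 0.0, 0.0, 3.0], [0.01, 0.0, 2.2, 0.0, 0.0, 0.0, 3.0]]
```

Call:
jog_arm(
  commands=[
    [-0.2,0,2.1,-0.002,-0.002,0,3],
    [0,0,2.5,0,0,0,3],
    [0,0,2.5,0,0,0,3],
    [0,0,2.4,0,0,0,3],
    [0,0,1.3,0,0,0,3],
  ],
)

```text
time: 21.08
tool_pos: [0.5471, -0.1753, 0.0409]
tcp_rot: [[0.518, 0.856, -0.002], [0.856, -0.518, 0.0], [-0.001, -0.002, -1.0]]
contact_force: [-0.4, 0.2, -0.8]
grip_width: 0.0408
finger_force: 60.9
```

Call:
jog_arm(
  commands=[
    [0,0,0.1,0,0,0,3],
    [0,0,0.1,0,0,0,3],
    [0,0,0.1,0,0,0,3],
    [0,0,0,0,0,0,3],
    [0,0,0,0,0,0,3],
  ],
)

```text
time: 21.5
tool_pos: [0.5503, -0.1776, 0.0423]
tcp_rot: [[0.519, 0.855, 0.004], [0.855, -0.519, -0.002], [0.0, 0.005, -1.0]]
contact_force: [-0.5, 0.0, -1.9]
grip_width: 0.0398
finger_force: 61.4
```

Call:
jog_arm(
  commands=[
    [0,0,0.1,0,0,0,3],
    [0,0,0.1,0,0,0,3],
    [0,0,0,0,0,0,3],
    [0,0,0,0,0,0,3],
  ],
)

```text
time: 21.83
tool_pos: [0.5498, -0.1776, 0.0396]
tcp_rot: [[0.519, 0.855, 0.003], [0.855, -0.519, -0.002], [0.0, 0.004, -1.0]]
contact_force: [1.3, -0.5, -1.1]
grip_width: 0.0406
finger_force: 61.4
```

Call:
jog_arm(
  commands=[
    [0,0,0.1,0,0,0,3],
    [0,0,0,0,0,0,3],
    [0,0,0,0,0,0,5],
    [0,0,0,0,0,0,6.5],
    [0,0,0,0,0,0,8.5],
  ],
)

```text
time: 22.25
tool_pos: [0.5494, -0.1775, 0.0382]
tcp_rot: [[0.519, 0.855, 0.003], [0.855, -0.519, -0.002], [-0.0, 0.003, -1.0]]
contact_force: [-0.9, 0.3, -0.9]
grip_width: 0.072
finger_force: 0.0
```

Call:
jog_arm(
  commands=[
    [0,0,0,0,0,0,8.5],
    [0,0,0,0,0,0,8.5],
    [0,0,0,0,0,0,8.5],
  ],
)

```text
time: 22.5
tool_pos: [0.5494, -0.1774, 0.0381]
tcp_rot: [[0.519, 0.855, 0.002], [0.855, -0.519, -0.002], [-0.0, 0.003, -1.0]]
contact_force: [0.2, 0.6, -0.8]
grip_width: 0.0849
finger_force: 0.0
```

Call:
jog_arm(
  commands=[
    [0,0,-1.5,0,0,0,8.5],
    [0,0,-3,0,0,0,8.5],
    [0,0,-3,0,0,0,8.5],
    [0,0,-3,0,0,0,8.5],
    [0,0,-1,0,0,0,8.5],
  ],
)

```text
time: 22.92
tool_pos: [0.5521, -0.1783, 0.1586]
tcp_rot: [[0.519, 0.855, 0.01], [0.855, -0.519, -0.004], [0.001, 0.011, -1.0]]
contact_force: [0.6, 0.1, 1.3]
grip_width: 0.0854
finger_force: 0.0
```

Call:
jog_arm(
  commands=[
    [0,0,0,0,0,0,8.5],
    [0,0,0,0,0,0,8.5],
    [0,0,0,0,0,0,8.5],
  ],
)

```text
time: 23.17
tool_pos: [0.5478, -0.1767, 0.1511]
tcp_rot: [[0.519, 0.855, -0.0], [0.855, -0.519, -0.001], [-0.001, -0.0, -1.0]]
contact_force: [-0.6, 0.7, -1.4]
grip_width: 0.0854
finger_force: 0.0
```

```bash
python3 plan.py .5346,.1225,.15,14.5,8.5,12
```

```text
23.1667 [ 0.5478 -0.1767  0.1511] 0.08536641277202067 0.0
-> [0.5346 0.1225 0.15  ]
[[2.1, -1.4, 0.0, 0.0, 0.0, -0.067, 8.5], [2.2, -1.2, 0.0, 0.0, 0.0, -0.067, 8.5], [2.2, -1.1, 0.0, 0.0, 0.0, -0.067, 8.5], [2.3, -1.0, 0.0, 0.0, 0.0, -0.066, 8.5], [2.4, -0.8, 0.0, 0.0, 0.0, -0.067, 8.5]]
[[2.4, -0.6, 0.0, 0.0, 0.0, -0.066, 8.5], [2.4, -0.5, 0.0, 0.0, 0.0, -0.067, 8.5], [2.5, -0.3, 0.0, 0.0, 0.0, -0.066, 8.5], [2.5, -0.1, 0.0, 0.0, 0.0, -0.067, 8.5], [2.5, 0.0, 0.0, 0.0, 0.0, -0.066, 8.5]]
[[2.5, 0.2, 0.0, 0.0, 0.0, -0.067, 8.5], [2.45, 0.33, 0.1, 0.0, 0.0, -0.066, 8.5]]
```

Call:
jog_arm(
  commands=[
    [2.1,-1.4,0,0,0,-0.067,8.5],
    [2.2,-1.2,0,0,0,-0.067,8.5],
    [2.2,-1.1,0,0,0,-0.067,8.5],
    [2.3,-1.0,0,0,0,-0.066,8.5],
    [2.4,-0.8,0,0,0,-0.067,8.5],
  ],
)

```text
time: 23.58
tool_pos: [0.5415, -0.0509, 0.15]
tcp_rot: [[0.208, 0.978, -0.002], [0.978, -0.208, -0.001], [-0.001, -0.002, -1.0]]
contact_force: [0.1, -0.4, -0.2]
grip_width: 0.085
finger_force: 0.0
```

Call:
jog_arm(
  commands=[
    [2.4,-0.6,0,0,0,-0.066,8.5],
    [2.4,-0.5,0,0,0,-0.067,8.5],
    [2.5,-0.3,0,0,0,-0.066,8.5],
    [2.5,-0.1,0,0,0,-0.067,8.5],
    [2.5,0,0,0,0,-0.066,8.5],
  ],
)

```text
time: 24.0
tool_pos: [0.5363, 0.0732, 0.1499]
tcp_rot: [[-0.123, 0.992, -0.002], [0.992, 0.123, -0.002], [-0.002, -0.002, -1.0]]
contact_force: [-0.4, 0.8, 0.6]
grip_width: 0.0851
finger_force: 0.0
```

Call:
jog_arm(
  commands=[
    [2.5,0.2,0,0,0,-0.067,8.5],
    [2.5,0.3,0,0,0,-0.066,8.5],
    [0,0,0,0,0,0,8.5],
    [0,0,0,0,0,0,8.5],
    [0,0,0,0,0,0,8.5],
  ],
)

```text
time: 24.42
tool_pos: [0.5344, 0.1219, 0.1508]
tcp_rot: [[-0.25, 0.968, -0.001], [0.968, 0.25, -0.003], [-0.003, -0.001, -1.0]]
contact_force: [0.4, -1.3, -0.0]
grip_width: 0.0852
finger_force: 0.0
```

```bash
python3 chk.py green black; python3 plan.py .5346,.1225,.13,14.5,8.5,1 .5346,.1225,.036,14.5,8.5,4
```

```text
green 546.9 -178.0 [25.4 42.8] 60.3 [ 0.5459 -0.1774  0.0898]
black 522.0 -220.4 [25.4 43.5] 59.4 [ 0.521  -0.2196  0.0898]
24.5667 [0.5352 0.1213 0.152 ] 0.08533733216980284 0.0
-> [0.5347 0.1225 0.13  ]
[[0.13, -0.03, 2.19, 0.001, 0.002, -0.002, 8.5]]
-> [0.5346 0.1225 0.036 ]
[[0.0, 0.0, 2.4, 0.0, 0.0, 0.0, 8.5], [0.0, 0.0, 2.3, 0.0, 0.0, 0.0, 8.5], [0.0, 0.0, 2.4, 0.0, 0.0, 0.0, 8.5], [0.01, 0.0, 2.3, 0.0, 0.0, 0.0, 8.5]]
```

Green is at (547,-178) mm against bay 3 at (549,-176) mm, which is good. Now blue.

Call:
jog_arm(
  commands=[
    [0.1,0,2.2,0.001,0.002,0,8.5],
    [0,0,2.4,0,0,0,8.5],
    [0,0,2.3,0,0,0,8.5],
    [0,0,2.3,0,0,0,8.5],
    [0,0,2.3,0,0,0,8.5],
  ],
)

```text
time: 24.98
tool_pos: [0.5357, 0.1223, 0.0368]
tcp_rot: [[-0.248, 0.969, 0.002], [0.969, 0.248, -0.0], [-0.001, 0.002, -1.0]]
contact_force: [1.1, 0.5, -0.8]
grip_width: 0.0848
finger_force: 0.0
```

Call:
jog_arm(
  commands=[
    [0,0,0,0,0,0,8.5],
    [0,0,0,0,0,0,3],
    [0,0,0,0,0,0,3],
    [0,0,0,0,0,0,3],
    [0,0,0,0,0,0,3],
  ],
)

```text
time: 25.4
tool_pos: [0.5374, 0.1235, 0.0402]
tcp_rot: [[-0.25, 0.968, 0.005], [0.968, 0.25, 0.001], [-0.001, 0.005, -1.0]]
contact_force: [-0.3, -0.5, 2.2]
grip_width: 0.0407
finger_force: 60.7
```

Call:
jog_arm(
  commands=[
    [0,0,0,0,0,0,3],
    [0,0,0,0,0,0,3],
  ],
)

```text
time: 25.57
tool_pos: [0.5374, 0.1235, 0.0401]
tcp_rot: [[-0.25, 0.968, 0.005], [0.968, 0.25, 0.0], [-0.001, 0.005, -1.0]]
contact_force: [-2.0, -1.3, 6.3]
grip_width: 0.0408
finger_force: 61.3
```

Call:
jog_arm(
  commands=[
    [0,0,-1,0,0,0,3],
    [0,0,-2.5,0,0,0,3],
    [0,0,-3.5,0,0,0,3],
    [0,0,-3.5,0,0,0,3],
    [0,0,-1,0,0,0,3],
  ],
)

```text
time: 25.98
tool_pos: [0.5392, 0.1241, 0.1598]
tcp_rot: [[-0.25, 0.968, 0.011], [0.968, 0.25, 0.002], [-0.001, 0.011, -1.0]]
contact_force: [1.0, 0.6, 0.1]
grip_width: 0.041
finger_force: 61.0
```

Call:
jog_arm(
  commands=[
    [0,0,0,0,0,0,3],
    [0,0,0,0,0,0,3],
    [0,0,0,0,0,0,3],
  ],
)

```text
time: 26.23
tool_pos: [0.5338, 0.1231, 0.1508]
tcp_rot: [[-0.25, 0.968, -0.002], [0.968, 0.25, -0.001], [-0.0, -0.002, -1.0]]
contact_force: [-0.6, -0.8, -2.1]
grip_width: 0.0407
finger_force: 61.0
```

```bash
python3 plan.py .5761,-.1316,.15,-31.3,3,10
```

```text
26.2333 [0.5338 0.1231 0.1508] 0.040652081000751246 60.98463177680969
-> [ 0.5761 -0.1316  0.15  ]
[[-2.6, -0.2, 0.0, 0.0, 0.0, 0.08, 3.0], [-2.6, 0.0, 0.0, 0.0, 0.0, 0.08, 3.0], [-2.6, 0.2, 0.0, 0.0, 0.0, 0.08, 3.0], [-2.5, 0.4, 0.0, 0.0, 0.0, 0.08, 3.0], [-2.5, 0.6, 0.0, 0.0, 0.0, 0.08, 3.0]]
[[-2.5, 0.8, 0.0, 0.0, 0.0, 0.08, 3.0], [-2.4, 1.0, 0.0, 0.0, 0.0, 0.08, 3.0], [-2.3, 1.1, 0.0, 0.0, 0.0, 0.08, 3.0], [-2.2, 1.3, 0.0, 0.0, 0.0, 0.08, 3.0], [-2.07, 1.53, 0.09, 0.0, 0.0, 0.079, 3.0]]
```

Call:
jog_arm(
  commands=[
    [-2.6,-0.2,0,0,0,0.08,3],
    [-2.6,0,0,0,0,0.08,3],
    [-2.6,0.2,0,0,0,0.08,3],
    [-2.5,0.4,0,0,0,0.08,3],
    [-2.5,0.6,0,0,0,0.08,3],
  ],
)

```text
time: 26.65
tool_pos: [0.5554, -0.0048, 0.1496]
tcp_rot: [[0.15, 0.989, -0.004], [0.989, -0.15, 0.0], [-0.0, -0.004, -1.0]]
contact_force: [0.6, -0.2, -0.5]
grip_width: 0.0409
finger_force: 61.0
```

Call:
jog_arm(
  commands=[
    [-2.5,0.8,0,0,0,0.08,3],
    [-2.4,1.0,0,0,0,0.08,3],
    [-2.3,1.1,0,0,0,0.08,3],
    [-2.2,1.3,0,0,0,0.08,3],
    [-2.1,1.5,0,0,0,0.08,3],
  ],
)

```text
time: 27.07
tool_pos: [0.5752, -0.1322, 0.1494]
tcp_rot: [[0.524, 0.852, -0.004], [0.852, -0.524, 0.002], [-0.001, -0.004, -1.0]]
contact_force: [1.5, 0.5, -2.3]
grip_width: 0.0402
finger_force: 61.0
```

Call:
jog_arm(
  commands=[
    [0,0,0,0,0,0,3],
    [0,0,0,0,0,0,3],
    [0,0,0,0,0,0,3],
    [0,0,0,0,0,0,3],
  ],
)

```text
time: 27.4
tool_pos: [0.5762, -0.1304, 0.1512]
tcp_rot: [[0.519, 0.855, -0.002], [0.855, -0.519, 0.001], [0.0, -0.002, -1.0]]
contact_force: [0.2, -0.2, -1.5]
grip_width: 0.0407
finger_force: 61.0
```

```bash
python3 plan.py .5761,-.1316,.13,-31.3,3,1
```

```text
27.4 [ 0.5762 -0.1304  0.1512] 0.040732778822225015 61.00473761558533
-> [ 0.5761 -0.1316  0.13  ]
[[-0.11, 0.06, 2.12, -0.002, 0.0, 0.001, 3.0]]
```

Call:
jog_arm(
  commands=[
    [-0.1,0,2.1,-0.002,0,0,3],
    [0,0,2.5,0,0,0,3],
    [0,0,2.5,0,0,0,3],
    [0,0,2.4,0,0,0,3],
    [0,0,1.3,0,0,0,3],
  ],
)

```text
time: 27.82
tool_pos: [0.5745, -0.1305, 0.0414]
tcp_rot: [[0.518, 0.855, -0.002], [0.855, -0.518, 0.0], [-0.001, -0.002, -1.0]]
contact_force: [0.2, -0.3, -1.1]
grip_width: 0.0404
finger_force: 61.0
```

Call:
jog_arm(
  commands=[
    [0,0,0.1,0,0,0,3],
    [0,0,0.2,0,0,0,3],
    [0,0,0.1,0,0,0,3],
    [0,0,0,0,0,0,3],
    [0,0,0,0,0,0,3],
  ],
)

```text
time: 28.23
tool_pos: [0.578, -0.1327, 0.042]
tcp_rot: [[0.52, 0.854, 0.005], [0.854, -0.52, -0.002], [0.001, 0.005, -1.0]]
contact_force: [-0.0, 0.2, -0.4]
grip_width: 0.0403
finger_force: 61.5
```

Call:
jog_arm(
  commands=[
    [0,0,0.1,0,0,0,3],
    [0,0,0,0,0,0,3],
    [0,0,0,0,0,0,3],
  ],
)

```text
time: 28.48
tool_pos: [0.5772, -0.1326, 0.0401]
tcp_rot: [[0.52, 0.854, 0.003], [0.854, -0.52, -0.001], [0.001, 0.004, -1.0]]
contact_force: [0.4, 0.3, -1.1]
grip_width: 0.0403
finger_force: 61.5
```

Then release, lift and retreat away from the stand for a final look.

Call:
jog_arm(
  commands=[
    [0,0,0.1,0,0,0,3],
    [0,0,0,0,0,0,3],
    [0,0,0,0,0,0,5],
    [0,0,0,0,0,0,6.5],
    [0,0,0,0,0,0,8.5],
  ],
)

```text
time: 28.9
tool_pos: [0.5771, -0.1325, 0.0387]
tcp_rot: [[0.52, 0.854, 0.003], [0.854, -0.52, -0.001], [0.001, 0.003, -1.0]]
contact_force: [-0.5, 0.4, 1.1]
grip_width: 0.072
finger_force: 0.0
```

Call:
jog_arm(
  commands=[
    [0,0,0,0,0,0,8.5],
    [0,0,0,0,0,0,8.5],
    [0,0,0,0,0,0,8.5],
  ],
)

```text
time: 29.15
tool_pos: [0.577, -0.1325, 0.0386]
tcp_rot: [[0.52, 0.854, 0.003], [0.854, -0.52, -0.001], [0.001, 0.003, -1.0]]
contact_force: [-0.3, 0.2, 0.4]
grip_width: 0.085
finger_force: 0.0
```

Call:
jog_arm(
  commands=[
    [0,0,-1.5,0,0,0,8.5],
    [0,0,-3,0,0,0,8.5],
    [0,0,-3,0,0,0,8.5],
    [0,0,-3,0,0,0,8.5],
    [0,0,-2,0,0,0,8.5],
  ],
)

```text
time: 29.57
tool_pos: [0.578, -0.1327, 0.1671]
tcp_rot: [[0.52, 0.854, 0.006], [0.854, -0.52, -0.002], [0.002, 0.007, -1.0]]
contact_force: [0.6, 0.5, -0.0]
grip_width: 0.0846
finger_force: 0.0
```

Call:
jog_arm(
  commands=[
    [2.5,-2,0,0,0,0,8.5],
    [2.5,-2,0,0,0,0,8.5],
    [2.5,-2,0,0,0,0,8.5],
    [2.5,-2,0,0,0,0,8.5],
    [2.5,-2,0,0,0,0,8.5],
  ],
)

```text
time: 29.98
tool_pos: [0.5559, 0.0277, 0.1637]
tcp_rot: [[0.521, 0.854, 0.003], [0.854, -0.521, -0.001], [0.001, 0.003, -1.0]]
contact_force: [0.3, 0.1, 0.3]
grip_width: 0.0853
finger_force: 0.0
```

Call:
jog_arm(
  commands=[
    [2.5,-2,0,0,0,0,8.5],
    [2.5,-2,0,0,0,0,8.5],
    [0,0,0,0,0,0,8.5],
    [0,0,0,0,0,0,8.5],
    [0,0,0,0,0,0,8.5],
  ],
)

```text
time: 30.4
tool_pos: [0.5481, 0.0897, 0.1634]
tcp_rot: [[0.519, 0.855, 0.003], [0.855, -0.519, -0.002], [0.0, 0.003, -1.0]]
contact_force: [0.4, 0.6, 0.4]
grip_width: 0.0851
finger_force: 0.0
```

```bash
python3 chk.py yellow black green blue; python3 - <<'E'
from h import *
save("t3",cv2.resize(get_image("top")[0][90:210,280:440],None,fx=5,fy=5))
E
```

```text
yellow 493.2 -263.4 [26.4 41.3] 59.7 [ 0.4924 -0.2628  0.0897]
black 521.4 -220.2 [25.9 42.6] 57.8 [ 0.5211 -0.2199  0.0898]
blue 574.0 -133.3 [25.  42.1] 58.7 [ 0.573  -0.1326  0.0898]
```

View pics/t3.png

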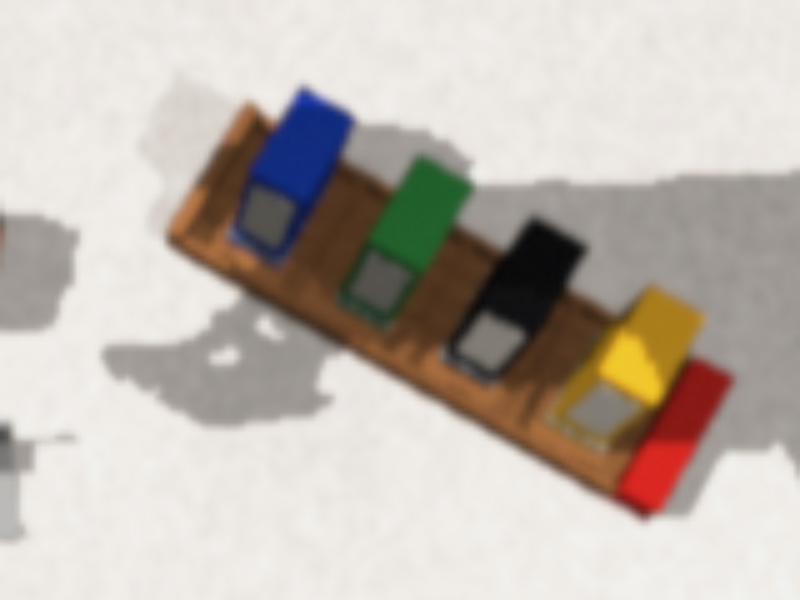

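The crop shows all four samples upright in the stand. In order from the red stop (680,440) they are yellow (620,370), black (515,300), green (405,240) and blue (290,175). Every height is right, and every measured position is within 3 mm of its bay centre. The arm is clear, so I'm handing in.

```bash
python3 -c "
from bench import r; print(r.close_job())"
```

```text
the job is handed in; nothing more can be done
None
```

I moved all four samples to the wooden stand in order from the red end (yellow, black, green, blue), each upright and within about 3 mm of its bay centre by the top camera, and handed the job in at about 31 s; no verdict came back.

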